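Unlatch a dough press and hold its plunger up for filling

ROBOT

A 6-joint arm with a two-finger parallel gripper is mounted at the origin on a cart in front of the work surface, level with it; the furniture and walls round the work are solid. World frame = base frame: x ahead of the robot, y to its left, z up, the work surface at z = 0. Lengths are in m, angles in rad, forces in N, time in s.
With the tool pointing down it reaches from about 0.275 to 0.875 m from the base axis. Payload 12.5 kg.
Tool frame: the origin (TCP) lies on the centre line of the jaws, within the pads' length; the fingertips stand r.finger_overhang ahead of it and the grasp point (between the pads) lies 3 mm ahead of it (r.finger_overhang is the distance from the TCP to the fingertips, in m); z points along the fingers, y is the line along which they close (so a half turn about z gives the same grasp; the last joint's range is limited). The gripper opens to 85 mm and grips with 20 to 120 N. Pads are 22 mm wide; open, the fingers measure 114 mm over their backs; the gripper's body (76 mm by 85 mm) begins 54 mm behind the grasp point. The pads swing forward as they close: fully open they stand 13 mm farther back than shut.
Start: joints at [1.069, 0.351, 1.652, -0, 1.139, -0.085], TCP at [0.223, 0.503, 0.229] pointing down, gripper open.
Joint ranges: [-2.75, 2.75], [-0.79, 2.1], [0.01, 2.65], [-1.57, 4.71], [0.07, 3.14], [-2.87, 2.87]. Speed limits (rad/s): [2.22, 2.22, 2.79, 3.14, 3.14, 3.14].

INTERFACE

Orientations are given as a unit quaternion [x, y, z, w].
In Python, from cell import r, optics gives the robot as it stands. The module is installed in compiled form; this text tells all that it offers. Calls block until the motion is done:
- r.move_to(position, orientation): joint-space move of the TCP to a pose.
- r.move_linear(position, rot=None, vel=0.15): straight line of the TCP; rot=None keeps the orientation; vel is the mean speed in m/s.
- r.set_joints(angles): joint-space move.
- r.set_gripper(opening, squeeze=None): opening from 0.0 (shut) to 1.0 (fully open); squeeze is the grip in N (None keeps the last); returns when the fingers have stopped.
- r.sleep(seconds).
- r.inverse_kinematics(position, orientation): joint angles nearest the present ones, or None.
- optics.get_image(name): name is "scene" or "top" or "wrist"; returns a dict with "pixels" (420x560x3 uint8, red, green, blue), "depth" (420x560 float32, m along the optical axis (not along the pixel's ray), 0 where there is no reading), "fx", "fy", "cx", "cy" (pixels), "camera_from_world" (4x4, takes a point from world to camera coordinates); the wrist camera has in their place "mount" (4x4, takes a point from camera to tool coordinates, whose origin is the TCP and whose axes are the flange's). Camera axes: x right, y down, z forward; pixel columns grow to the right and rows downward; lengths in m; the calibration is good to about 2 mm. A picture is of the moment at which its call begins: read the wrist's pose just before it.
A pose or a line that the arm cannot do raises r.PlanningError and nothing moves.
- r.hand_in(): hands the job in; it is judged then, once.
Readings, each from a call of its own:
- r.current_t(): time.
- r.current_q(): joint angles.
- r.current_qvel(): joint speeds.
- r.current_effort(): joint torques, N m.
- r.current_tool_pos(): TCP position.
- r.current_ee_rot(): TCP orientation.
- r.current_contact_force(): force on the tool from outside, world axes, zero at the start.
- r.current_torque(): the same for the moment, N m.
- r.current_opening(): opening from 0.0 (shut) to 1.0 (fully open).
- r.current_finger_force(): force on a finger pad.
Only numpy, scipy, OpenCV 4.12 (cv2) and the standard library are available. Lean on these libraries where they do the work, as an engineer would, in place of code of your own. Each camera call takes 0.05 s, during which the arm holds its last target. There are 200 camera calls.

TASK

The dough press has to be filled. Slide its latch all the way out along its track, away from the plunger, then draw the plunger straight up by its knob until the dark ring round the rod comes out level with the top rim of the barrel, and finish still holding it there in the gripper, so that the filling window stays open. Keep the press standing where it is, do not lift or drag it along, and leave the ramekin, the jar and the mug undisturbed.

Things in the scene. Friction and masses are not known exactly. Their poses are not given: they have to be found in the camera images.
- press: Dough press, 3 kg, loose: round dark base 116 mm wide, upright aluminium barrel 40 mm wide (bands 46), 120 mm high. Origin: centre of underside, on the bore's axis, z up it. Bore 26 mm wide, floor 16 mm up; filling window 40 to 75 mm up opens to its -x; snug collar 75 to 120 mm up. Latch track at the barrel's top sticks out to its +y, to 112 mm from the axis, 38 mm wide, top 127 mm up.
- barrel_rim (a point): Centre of the barrel's top rim, on the bore's axis, 120 mm above the press's underside; axes as the press.
- latch (a joint): Slide of the latch in m along the press's +y: 0 in (its fork, a flat plate 122 to 127 mm up, straddles the plunger's neck and keeps the rod down), 0.036 fully out against its stop; the rod is free from about 0.026. It starts near 0, stays where left, and takes about 1.5 to 2 N to slide.
- latch_tab (a point): Middle of the latch's upright black tab, 14 mm (press x) by 12 mm (press y), from 127 to 163 mm above the table; this point is 145 mm up and, at latch = 0, 66 mm from the bore's axis to the press's +y. It moves with the latch.
- knob_center (a point): Middle of the plunger's round black knob, 30 mm wide, 42 mm high; 161 mm above the table when down. The plunger is loose, about 0.22 kg: steel rod 24 mm wide, 103 mm long, 1 mm clear of the bore all round, then a neck 14 mm wide, 21 mm long, then the knob. It sinks back if let go. z runs up the rod.
- rod_ring (a point): Centre of the dark ring round the rod, on its axis, 28 mm above the rod's lower end, 117 mm below the knob's middle; 44 mm above the table when down (seen through the window). It has to rise 76 mm to be level with the rim; the rod leaves the bore at 104 mm.
- ramekin_mid (a point): Bystander: white ramekin 92 mm across, 31 mm high, beside the press; point at its middle.
- jam_jar_mid (a point): Bystander: jar with a lid, 64 mm across, 87 mm high, behind the press; point at its middle.
- green_mug_mid (a point): Bystander: green and white mug 78 mm across, 101 mm high, handle out to 116 mm; point at its middle.
Not all that is in view belongs to the job. What is meant by the part that bears knob_center is not blue, and is the smaller of those in its own colour.

How it is judged:
By the outcome, as a careful person would: the job done as asked, in the order asked, and still so for the second after the job is handed in, while the arm keeps its last pose, push and grip.
It also fails if it takes over 43 s, if anything falls off the work surface, if the arm or the gripper's body presses on something with over 40 N, if the wrist force passes 120 N, or if a joint passes its speed limit or range.

## Working session

There is one attempt and no reset: what is moved stays moved. The work goes in short steps, each a Python script; the robot and the scene stay as the last script left them, time stands still between calls to the robot, and variables do not carry over. Pictures are saved under pics/ and viewed, at most 10 in all, crops included, and the job is handed in when it is done.

```bash
mkdir -p pics; cat > h.py <<'E'
from cell import r, optics
import numpy as np, cv2
def grab(n):
    im=optics.get_image(n); cv2.imwrite(f"pics/{n}_{int(r.current_t()*100)}.png",im["pixels"][:,:,::-1]); 
    np.savez(f"{n}.npz",**{k:v for k,v in im.items()}); return im
def cloud(im,c2w=None):
    d=im["depth"]; v,u=np.mgrid[:d.shape[0],:d.shape[1]]
    P=np.stack([(u-im["cx"])/im["fx"]*d,(v-im["cy"])/im["fy"]*d,d,np.ones_like(d)],-1)
    T=np.linalg.inv(im["camera_from_world"]) if c2w is None else c2w
    W=(P@T.T)[...,:3]; W[d==0]=np.nan; return W
E
python3 - <<'E'
from h import *
a=grab("scene");b=grab("top")
cv2.imwrite("pics/both1.png",np.vstack([cv2.resize(a["pixels"],(400,300)),]*1)[:,:,::-1])
print(r.current_t(),r.finger_overhang,r.current_ee_rot())
E
ls pics
```

```text
0.1 0.022 [ 2.06901953e-01  9.78361536e-01 -5.09523669e-04 -1.61574908e-04]
both1.png
scene_5.png
top_10.png
```

View pics/scene_5.png

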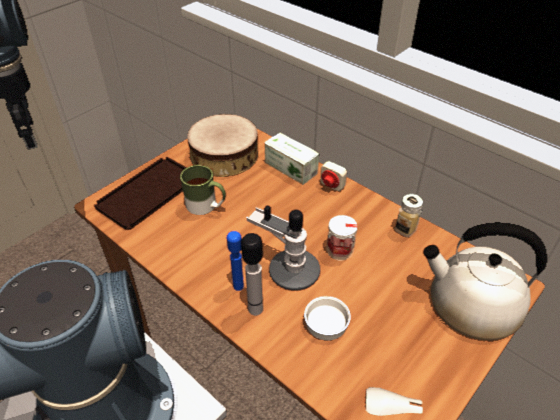

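View pics/top_10.png

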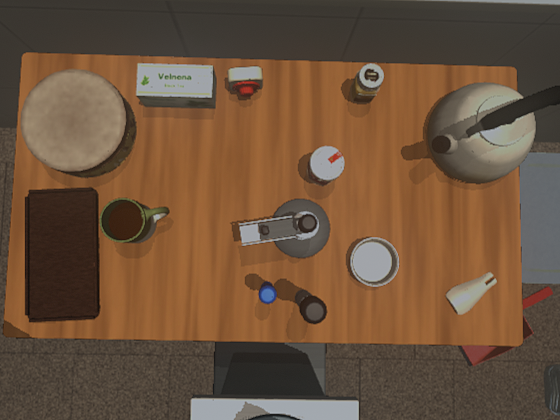

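The top view shows the press base at about (300,228), its knob at (307,223), and the track running left to (238,235) with the tab at about (264,230). The black and blue mills stand in front at (313,308) and (267,293), the ramekin is at (374,262), the jar at (326,163) and the mug at (127,220).

```bash
python3 - <<'E'
from h import *
for n in("top","scene"):
    im=dict(np.load(n+".npz")); W=cloud(im); 
    if n=="top":
        W0=W[228,300]; print("px300,228",W0, W[223,307],W[230,264],W[235,242])
    x,y,z=W[...,0],W[...,1],W[...,2]
    if n=="top": c=W[225,305,:2]
    near=np.hypot(x-c[0],y-c[1])<0.17
    for lo,hi in((.15,.2),(.12,.132),(.134,.175),(.165,.2),(.008,.03)):
        m=near&(z>lo)&(z<hi); p=W[m]
        k,lab=cv2.connectedComponents(m.astype(np.uint8))
        for i in range(1,k):
            q=W[lab==i]
            if len(q)>12: 
                (cc,rr)=cv2.minEnclosingCircle(q[:,:2].astype(np.float32))
                print(n,lo,hi,len(q),"med",np.median(q,0).round(4),"circ",np.round(cc,4),round(rr,4),"rect",cv2.minAreaRect(q[:,:2].astype(np.float32)),"zmax",q[:,2].max().round(3))
E
```

```text
px300,228 [ 0.46819506 -0.03101691  0.16819818] [ 0.47570415 -0.04105697  0.18093096] [0.46387786 0.02682732 0.16543407] [0.45667469 0.06401929 0.11985147]
top 0.15 0.2 286 med [ 0.4755 -0.0421  0.1804] circ [ 0.476 -0.043] 0.0149 rect ((0.47604554891586304, -0.04272977262735367), (0.02880161814391613, 0.028613591566681862), 27.605384826660156) zmax 0.185
top 0.15 0.2 60 med [0.464  0.0252 0.1617] circ [0.4642 0.0252] 0.0073 rect ((0.46415841579437256, 0.024389317259192467), (0.013119547627866268, 0.01135470811277628), 1.2985273599624634) zmax 0.165
top 0.15 0.2 267 med [0.3607 0.0194 0.1643] circ [0.3606 0.0189] 0.0148 rect ((0.3607364594936371, 0.018878335133194923), (0.02724447287619114, 0.02738407626748085), 1.3638103008270264) zmax 0.169
top 0.15 0.2 49 med [ 0.3565 -0.0381  0.1866] circ [ 0.3486 -0.045 ] 0.0177 rect ((0.35273683071136475, -0.04144686087965965), (0.010828171856701374, 0.035185594111680984), 40.78899002075195) zmax 0.2
top 0.12 0.132 931 med [0.4672 0.0049 0.126 ] circ [0.4661 0.0114] 0.0587 rect ((0.4674789309501648, 0.011716865003108978), (0.041851311922073364,
[... 6242 characters left out ...]
07004929), (0.011220861226320267, 0.022747233510017395), 48.345054626464844) zmax 0.03
scene 0.008 0.03 370 med [ 0.4413 -0.156   0.0196] circ [ 0.4151 -0.1755] 0.0447 rect ((0.42538583278656006, -0.16279473900794983), (0.04310569167137146, 0.08893969655036926), 51.11922073364258) zmax 0.03
scene 0.008 0.03 98 med [ 0.3274 -0.062   0.0186] circ [ 0.3358 -0.0521] 0.0161 rect ((0.33146175742149353, -0.05678669735789299), (0.01697782799601555, 0.031684234738349915), 47.44898986816406) zmax 0.029
scene 0.008 0.03 13 med [ 0.3692 -0.1664  0.0193] circ [ 0.3707 -0.1663] 0.006 rect ((0.3697749078273773, -0.16598959267139435), (0.01176980510354042, 0.002443484729155898), 68.89129638671875) zmax 0.03
```

```bash
cat >> h.py <<'E'
from scipy.spatial.transform import Rotation as R
def down(a): return np.array([np.cos(a/2),np.sin(a/2),0,0])
def wrist():
    p=np.array(r.current_tool_pos()); q=r.current_ee_rot()
    T=np.eye(4); T[:3,:3]=R.from_quat(q).as_matrix(); T[:3,3]=p
    im=grab("wrist"); M=T@im["mount"]; np.save("wc2w.npy",M); return im,cloud(im,M)
E
python3 - <<'E'
from h import *
for d in (99.5,-80.5):
    a=np.deg2rad(d); print(d,r.inverse_kinematics([0.468,-0.01,0.36],down(a)),r.inverse_kinematics([0.473,-0.043,0.16],down(a)))
a=np.deg2rad(99.5)
q=[r.inverse_kinematics([0.468,-0.01,0.36],down(np.deg2rad(d))) for d in (99.5,-80.5)]
k=int(np.argmin([9 if x is None else abs(x[5]) for x in q]))
A=np.deg2rad([99.5,-80.5][k]); print("choose",k)
r.move_to([0.468,-0.01,0.36],down(A))
im,W=wrist(); print(r.current_t(),r.current_tool_pos(),im["mount"].round(3).tolist())
E
ls pics
```

```text
99.5 [-1.20864670e-01  8.61453771e-02  1.66104281e+00 -4.44089210e-16
  1.39440447e+00 -2.86670949e-01] [-1.88721910e-01  3.07334845e-01  1.90888769e+00 -4.44089210e-16
  9.25370118e-01 -3.54528189e-01]
-80.5 [-1.20864670e-01  8.61453771e-02  1.66104281e+00 -4.44089210e-16
  1.39440447e+00  2.85492170e+00] [-1.88721910e-01  3.07334845e-01  1.90888769e+00 -4.44089210e-16
  9.25370118e-01  2.78706446e+00]
choose 0
2.2417 [ 0.46804121 -0.00937547  0.35980088] [[-0.0, -0.965, -0.262, 0.067], [1.0, -0.0, 0.001, -0.0], [-0.001, -0.262, 0.965, -0.144], [0.0, 0.0, 0.0, 1.0]]
both1.png
scene_5.png
top_10.png
wrist_224.png
```

View pics/wrist_224.png

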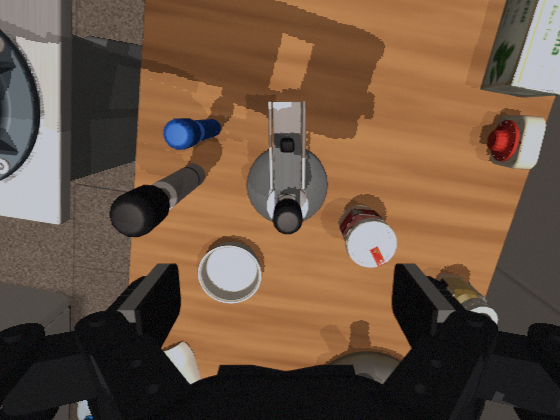

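```bash
python3 - <<'E'
from h import *
im=dict(np.load("wrist.npz")); W=cloud(im,np.load("wc2w.npy")); x,y,z=np.moveaxis(W,-1,0)
near=(np.hypot(x-.473,y+.043)<.17)&(x>.42)&(x<.53)&(y>-.1)
for lo,hi in((.150,.19),(.172,.19),(.156,.17),(.118,.132),(.008,.02)):
    m=near&(z>lo)&(z<hi); k,lab,st,ce=cv2.connectedComponentsWithStats(m.astype(np.uint8))
    for i in range(1,k):
        q=W[lab==i]
        if len(q)>60:
            cc,rr=cv2.minEnclosingCircle(q[:,:2].astype(np.float32)); re=cv2.minAreaRect(q[:,:2].astype(np.float32))
            print(lo,hi,len(q),ce[i].round(),"med",np.median(q,0).round(4),"circ",np.round(cc,4),round(rr,4),"rect",np.round(re[0],4),np.round(re[1],4),round(re[2],1),q[:,2].max().round(4))
E
```

```text
0.15 0.19 180 [286. 145.] med [0.4623 0.0275 0.1618] circ [0.4624 0.0272] 0.0077 rect [0.4624 0.0269] [0.0125 0.0122] 9.7 0.1641
0.15 0.19 850 [287. 217.] med [ 0.4735 -0.0372  0.1801] circ [ 0.4743 -0.041 ] 0.0149 rect [ 0.4743 -0.0406] [0.0295 0.0283] 11.9 0.1837
0.172 0.19 708 [287. 219.] med [ 0.4739 -0.0392  0.1807] circ [ 0.4743 -0.041 ] 0.0149 rect [ 0.4742 -0.0406] [0.0292 0.0283] 11.9 0.1837
0.156 0.17 170 [286. 146.] med [0.4624 0.0271 0.1619] circ [0.4624 0.0272] 0.0077 rect [0.4624 0.0267] [0.0125 0.0117] 9.7 0.1641
0.156 0.17 88 [286. 204.] med [ 0.4711 -0.0283  0.163 ] circ [ 0.473  -0.0356] 0.0137 rect [ 0.4719 -0.0313] [0.0271 0.0089] 13.2 0.17
0.118 0.132 3049 [285. 155.] med [0.4621 0.0119 0.1253] circ [0.4657 0.0066] 0.0653 rect [0.4662 0.007 ] [0.0451 0.1255] 9.8 0.129
0.118 0.132 262 [303. 144.] med [0.4799 0.0281 0.1259] circ [0.4797 0.0267] 0.0454 rect [0.4801 0.0268] [0.0023 0.0907] 10.3 0.1278
0.008 0.02 1077 [260. 184.] med [ 0.4369 -0.045   0.0131] circ [ 0.4507 -0.0463] 0.0515 rect [ 0.4349 -0.0495] [0.0326 0.1028] 11.4 0.0175
0.008 0.02 1076 [314. 184.] med [ 0.5117 -0.0305  0.0131] circ [ 0.4983 -0.0384] 0.0515 rect [ 0.514  -0.0362] [0.0319 0.1027] 7.9 0.018
```

The wrist view shows the knob at (287,217), the tab at (287,145) and the track pointing up the image, with the press yaw at about 9.9°. I'll push the latch out with the closed fingers placed between the knob and the tab.

```bash
cat >> h.py <<'E'
yaw=np.deg2rad(9.9); u=np.array([-np.sin(yaw),np.cos(yaw),0]); v=np.array([np.cos(yaw),np.sin(yaw),0])
ax=np.array([.4743,-.041,0]); Q=down(np.pi/2+yaw)
def at(s,z,t=0): return ax+s*u+t*v+[0,0,z]
F=lambda: np.array(r.current_contact_force())
E
python3 - <<'E'
from h import *
r.set_gripper(0.0)
r.move_to(at(.037,.24),Q); r.move_linear(at(.037,.159),vel=.1)
f0=F(); print(r.current_t(),f0, (np.array(r.current_tool_pos())-at(.037,.159)).round(4))
r.move_linear(at(.075,.159),vel=.05); print("mid",(F()-f0)@u, r.current_tool_pos())
s=.075
while s<.094:
    s+=.001; r.move_linear(at(s,.159),vel=.02); f=F()-f0; p=(np.array(r.current_tool_pos())-ax)@u
    print(round(s,3),round(p,4),(f@u).round(2),(f@v).round(2))
    if -f@u>4.2: break
print(r.current_t())
E
```

```text
4.5167 [-0.11993593  0.08123433  0.23354457] [ 0.0004 -0.0001  0.0006]
mid 0.933804792378908 [0.46133657 0.03291782 0.15892222]
0.076 0.0759 -0.36 -0.12
0.077 0.077 -0.51 -0.81
0.078 0.0781 -1.56 -0.15
0.079 0.0791 -1.04 -1.39
0.08 0.0801 -0.85 -0.25
0.081 0.081 -1.73 -0.07
0.082 0.0821 -1.39 -0.7
0.083 0.0831 -0.94 -0.43
0.084 0.0841 -1.19 -1.24
0.085 0.0851 -1.24 0.01
0.086 0.0858 -3.92 -0.23
0.087 0.0865 -7.79 -0.57
8.425
```

```bash
python3 - <<'E'
from h import *
r.move_linear(at(.070,.159),vel=.1); r.move_linear(at(.060,.25),vel=.2)
r.move_to(at(-.01,.33),Q); r.set_gripper(1.0); r.sleep(.2)
im,W=wrist(); x,y,z=np.moveaxis(W,-1,0); print(r.current_t())
near=(x>.42)&(x<.53)&(y>-.1)&(y<.12)
for lo,hi in((.172,.19),(.156,.17),(.118,.132)):
    m=near&(z>lo)&(z<hi); k,lab,st,ce=cv2.connectedComponentsWithStats(m.astype(np.uint8))
    for i in range(1,k):
        q=W[lab==i]
        if len(q)>100:
            cc,rr=cv2.minEnclosingCircle(q[:,:2].astype(np.float32)); re=cv2.minAreaRect(q[:,:2].astype(np.float32))
            print(lo,hi,len(q),ce[i].round(),"med",np.median(q,0).round(4),"circ",np.round(cc,4),round(rr,4),"rect",np.round(re[0],4),np.round(re[1],4),round(re[2],1),q[:,2].max().round(4))
E
ls pics
```

```text
10.8917
0.172 0.19 907 [286. 182.] med [ 0.474  -0.0399  0.1808] circ [ 0.4743 -0.0414] 0.0149 rect [ 0.4741 -0.0409] [0.029  0.0285] 23.7 0.1834
0.156 0.17 255 [286.  57.] med [0.4569 0.0584 0.1619] circ [0.4568 0.0585] 0.0078 rect [0.457  0.0585] [0.0132 0.0115] 10.0 0.1645
0.118 0.132 3814 [288. 114.] med [0.466  0.0149 0.1258] circ [0.4667 0.0058] 0.0659 rect [0.4641 0.0062] [0.0453 0.1273] 11.9 0.1317
0.118 0.132 340 [267. 102.] med [0.4458 0.0212 0.1255] circ [0.4451 0.0203] 0.0452 rect [0.4457 0.0204] [0.0031 0.0903] 9.9 0.1279
both1.png
scene_5.png
top_10.png
wrist_1089.png
wrist_224.png
```

The latch hit its stop with the fingers at 85.5 mm, which puts it at about 0.036, and the press hasn't moved. Next is gripping the knob.

```bash
python3 - <<'E'
from h import *
r.set_gripper(0.75); r.move_to(at(0,.24),Q); r.move_linear(at(0,.163),vel=.12); r.sleep(.2)
f0=F(); p=np.array(r.current_tool_pos()); print(r.current_t(),f0.round(2),(p-at(0,.163)).round(4))
r.set_gripper(0.0,squeeze=40); r.sleep(.3)
f=F()-f0; print("grip",r.current_opening(),r.current_finger_force(),"u,v,z",(f@u).round(2),(f@v).round(2),f[2].round(2),np.array(r.current_torque()).round(3))
np.savez("grip.npz",f0=f0,p=np.array(r.current_tool_pos())); print(r.current_tool_pos(),r.current_t())
E
```

```text
12.6833 [-0.79  0.27  0.25] [ 0.0004 -0.0001  0.0007]
grip 0.32472262773252925 39.551691552624106 u,v,z 0.05 0.04 5.07 [-0.     0.117 -0.001]
[ 0.47460674 -0.04105155  0.16339147] 13.4083
```

```bash
python3 - <<'E'
from h import *
g=np.load("grip.npz"); f0=g["f0"]; p0=g["p"]
for dz in (.004,.012,.024,.040,.056,.068,.0757):
    t=p0.copy(); t[2]+=dz
    r.move_linear(t,vel=.05); f=F()-f0; print(dz,(np.array(r.current_tool_pos())-p0).round(4),"u,v,z",(f@u).round(2),(f@v).round(2),f[2].round(2))
    if abs(f@u)>6 or abs(f@v)>6 or f[2]<-9: print("stop");break
r.sleep(.3); print(r.current_tool_pos()-p0,r.current_opening(),r.current_finger_force(),r.current_t())
im=grab("scene"); W=cloud(im)
cv2.imwrite("pics/crop.png",cv2.resize(im["pixels"][150:300,220:370,::-1],(600,600),interpolation=cv2.INTER_CUBIC))
E
```

```text
0.004 [-0.0001  0.      0.004 ] u,v,z -1.47 0.93 -1.8
0.012 [ 0.0002 -0.      0.0123] u,v,z 0.24 0.72 -2.77
0.024 [ 0.0002 -0.      0.0243] u,v,z -0.66 0.33 -2.34
0.04 [ 0.0001 -0.      0.0402] u,v,z -0.79 1.17 -2.19
0.056 [ 0.     -0.      0.0562] u,v,z -0.35 0.39 -2.59
0.068 [0.0001 0.     0.0683] u,v,z -0.44 0.59 -1.9
0.0757 [ 0.0002 -0.      0.076 ] u,v,z -1.48 0.43 -3.26
[-7.03599468e-05  2.15138357e-05  7.55634985e-02] 0.3225510214063731 39.596815346740186 16.2833
```

View pics/crop.png

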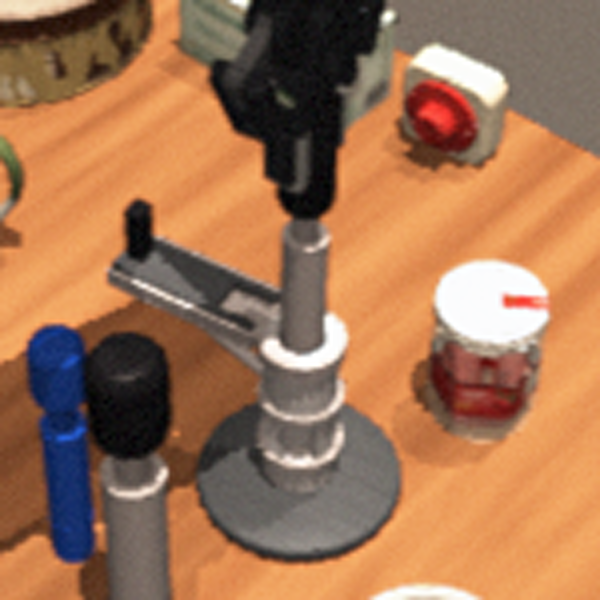

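The rod is out by about the full length, the latch is out, and the press still stands in place. The ring isn't distinct at the rim in this view, so I'll check its height more closely.

```bash
python3 - <<'E'
from h import *
im=dict(np.load("scene.npz")); W=cloud(im); px=im["pixels"]
for row in range(198,248):
    print(row,*[f"{W[row,c,2]:.3f}/{px[row,c].mean():.0f}" for c in (293,295,297,299)])
cv2.imwrite("pics/crop2.png",cv2.resize(px[195:255,265:325,::-1],(600,600),interpolation=cv2.INTER_NEAREST))
E
```

```text
198 0.235/26 0.236/27 0.236/11 0.236/11
199 0.232/10 0.232/7 0.232/10 0.234/10
200 0.230/6 0.231/7 0.232/5 0.228/12
201 0.226/18 0.228/13 0.227/14 0.228/10
202 0.223/12 0.226/12 0.225/13 0.224/13
203 0.221/28 0.222/11 0.223/6 0.223/18
204 0.218/56 0.219/30 0.221/30 0.219/52
205 0.207/76 0.207/74 0.210/75 0.209/95
206 0.204/79 0.204/82 0.206/85 0.203/104
207 0.200/78 0.202/85 0.204/83 0.203/103
208 0.197/75 0.204/85 0.201/83 0.199/93
209 0.194/87 0.198/85 0.200/81 0.196/93
210 0.196/107 0.195/90 0.194/92 0.193/132
211 0.195/110 0.196/110 0.192/142 0.195/176
212 0.195/96 0.193/118 0.195/207 0.195/142
213 0.192/89 0.192/103 0.193/120 0.191/98
214 0.189/83 0.187/103 0.188/108 0.190/110
215 0.185/85 0.187/107 0.187/109 0.187/106
216 0.180/92 0.183/104 0.186/111 0.183/104
217 0.178/93 0.182/108 0.182/109 0.182/109
218 0.177/91 0.178/112 0.177/111 0.177/109
219 0.174/91 0.178/110 0.175/109 0.175/105
220 0.173/96 0.174/108 0.177/111 0.172/106
221 0.167/99 0.170/108 0.170/106 0.169/102
222 0.164/97 0.166/108 0.166/110 0.166/103
223 0.161/99 0.166/108 0.164/110 0.162/104
224 0.160/98 0.163/108
[... 307 characters left out ...]
110 0.139/100
232 0.136/97 0.138/109 0.135/110 0.134/98
233 0.131/99 0.137/108 0.133/109 0.130/99
234 0.130/98 0.132/110 0.131/114 0.130/98
235 0.128/97 0.128/106 0.127/113 0.128/95
236 0.126/97 0.125/110 0.124/106 0.127/98
237 0.118/115 0.124/99 0.121/105 0.121/185
238 0.120/207 0.120/149 0.122/189 0.121/255
239 0.117/251 0.122/255 0.120/255 0.119/254
240 0.119/248 0.119/255 0.122/254 0.121/253
241 0.117/239 nan/250 0.120/249 0.119/244
242 0.117/149 0.120/178 0.119/179 0.117/130
243 0.118/99 0.117/102 0.118/104 0.116/101
244 0.109/98 0.112/100 0.115/107 0.113/104
245 0.106/107 0.111/102 0.108/104 0.105/98
246 0.105/103 0.104/101 0.105/105 0.101/95
247 0.098/105 0.103/102 0.101/101 0.100/101
```

View pics/crop2.png

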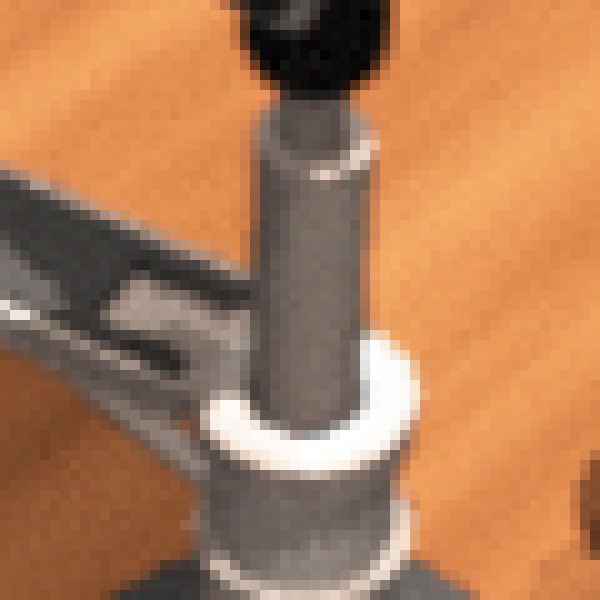

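The close-up shows the rod shoulder at z ≈ 0.195 and the rim at z ≈ 0.120. The 75 mm between them equals the distance from ring to shoulder, so the ring is at the rim. I'll trim the remaining 0.4 mm and hand in.

```bash
python3 - <<'E'
from h import *
g=np.load("grip.npz"); t=g["p"]+[0,0,.0762]
r.move_linear(t,vel=.02); r.sleep(.3); print(r.current_tool_pos()-g["p"],r.current_finger_force(),r.current_t())
print(r.hand_in())
E
```

```text
[-2.80709369e-06  8.73311110e-06  7.62022021e-02] 39.59608035162091 16.8833
the job is handed in; nothing more can be done
None
```

The job is handed in at 16.9 s: the latch is out against its stop, and the gripper still holds the plunger raised 76 mm, which puts the ring level with the rim by depth measurement (the ring itself was not distinct in the picture); the press had not moved when checked after the latch slide, and the arm never went near the ramekin, jar or mug.

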